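Hang a rinsed pen on the drain rail

TASK

The roller hanger with the rinsed pen barrel and cap is standing in the dark rest block: lift it out by its top lug and press it straight down onto the upper half of the sloping rod rail of the pine drain stand, past its two spring wire keepers, until the roller sits home on the rod. Feel your way down, because the fall of the rail is reset by hand and not measured: push it home with about 15 N and never lean on the rail with more than 25 N. Then let go up there, so that it rolls by itself down to the rubber stop and hangs at rest over the porcelain funnel; leave the other tools on the desk where they are.

Things in the scene. Friction and masses are not known exactly. Their poses are not given: they have to be found in the camera images.
- hanger: Loose roller hanger, about 0.15 kg (varies): an upside-down steel U, side plates at y +-11 to 14 mm, 30 mm wide, a white plastic roller with a rounded groove that centres itself on the rod between them. Origin: the point that sits on top of the rod when hung. x along the rod (either way round is right), y along the axle, z up. Hangs plumb, rolls freely with a little drag.
- lug (a point): Centre of the aluminium grip lug on the hanger's top, 37 mm above its origin: 18 mm along x, 14 mm along y, 18 mm tall, standing on a flat bridge 30 x 28 mm.
- keepers (a point): Middle of the two 3 mm spring wires closing the U from below, 24 mm below the hanger's origin. They fold upwards only and spring back. The rod's top meets them with the origin 25 mm above it; pushing through takes roughly 4 to 8 N (more than the hanger's weight); they snap shut under the rod with 5 to 8 mm to go, then it goes down freely until the roller bears on the rod and it stops hard.
- tips (a point): Point midway between the lower ends of the red acrylic pen barrel (13 mm diameter, hanging at y -20 mm) and cap (15 mm, y +20 mm), 80 mm below the hanger's origin; 25 mm clear between barrel and cap, so they pass either side of the rod from above.
- stand: Fixed pine drain stand, base 340 x 150 x 15 mm; origin: centre of its underside. x points uphill along the rail, z up. The 7 mm steel rod rail lies in the plane y = 0. Upper half of the rail: x +20 to +135 mm, nothing beside or over it there. Clamp post at x +153 mm, its cheeks 268 mm high; stop post 216 mm. Porcelain funnel under the low end, rim 82 mm across, 92 mm high.
- pivot (a point): Where the rod's axis meets the upright rubber stop face: stand x -105, z 175.5 mm. The rod rises from here towards stand +x. Its fall (slope) is set by hand between 0.13 and 0.29 rad and NOT measured: rod top height = 179 mm + (distance uphill of here) x tan(fall), so at stand x +60 mm anywhere from 200 to 228 mm.
- home (a point): Where the hanger's origin lies when it hangs at rest against the stop, over the funnel: stand x -90, y 0, z 182 mm.
- block: Dark wooden pen rest, 60 x 92 x 45 mm, fixed; origin: centre of its underside. Two wells 18.5 mm across, 35 mm deep at y +-20 mm (floor 10 mm up) hold the ends of barrel and cap at the start: the hanger's origin is then 90 mm above the desk, its axes those of the block. Lift straight up.
- puck: black rubber sanding puck, loose, 68 mm diameter, 24 mm high; bystander. Origin: centre of the underside
- nib_puller: brass nib puller, loose, about 100 x 38 x 52 mm high; bystander. Origin: underside, near the middle
- pin_vise: steel pin vise lying on the desk, loose, 120 mm long along its x, 13 mm thick; bystander. Origin: underside, middle
- loupe: black loupe, loose, 38 mm diameter, 30 mm high; bystander. Origin: centre of the underside
- ink: ink jar, loose, 54 mm diameter, 55 mm high; bystander. Origin: centre of the underside
- tweezers: steel tweezers lying flat, loose, 130 mm long along their x, 8 mm high; bystander. Origin: underside, middle
- driver: small screwdriver, loose, 130 mm long along its x, lying flat; bystander. Origin: underside, middle
Mind the look-alikes: they are no part of the job. Of the things like the hanger, leave any that is green or purple; of the rest the larger one is meant.

How it is judged:
By the outcome, as a careful person would: the job done as asked, in the order asked, and still so for the second after the job is handed in, with the robot touching nothing.
It also fails if it takes over 64 s, if anything falls off the work surface, if the arm or the gripper's body presses on something with over 40 N, if the wrist force passes 120 N, or if a joint passes its speed limit or range.

ROBOT

A 6-joint arm with a two-finger parallel gripper is mounted at the origin on the work surface. World frame = base frame: x ahead of the robot, y to its left, z up, the work surface at z = 0. Lengths are in m, angles in degrees, forces in N, time in s.
With the tool pointing down it reaches from about 0.35 to 0.875 m from the base axis. Payload 4.2 kg.
Tool frame: the origin (TCP) lies midway between the tips of the shut fingers; the grasp point (between the pads) lies 19 mm behind it; x points along the fingers, y is the direction in which the jaws open and shut, and the axes are right-handed (so a half turn about x gives the same grasp; the last joint's range is limited). The gripper opens to 87 mm and grips with 3 to 60 N. Pads are 19 mm wide; open, the fingers measure 117 mm over their backs; the gripper's body (75 mm by 190 mm) begins 51 mm behind the grasp point.
Start: joints at [-51.876, 22.042, 0.453, 0, -68.411, -14.817], TCP at [0.247, -0.574, 0.223] pointing down, gripper open.
Joint ranges: [-179.83, 179.83], [-69.29, 118.12], [-61.27, 80.66], [-181.25, 117.63], [-171.15, -9.14], [-177.46, 177.46]. Speed limits (degrees/s): [159.86, 159.86, 180, 180, 180, 180].

INTERFACE

Orientations are given as a 3x3 rotation matrix whose columns are the frame's x, y, z axes.
In Python, from station import r gives the robot as it stands.
- The arm moves only by the tool play_rows, never from a script. Its argument "plan" is a list that holds one entry, the list of rows, each a list of 6 numbers: the shift along the tool's x, y, z in cm, then the turn, a rotation vector about the tool's x, y, z in units of 10 degrees (1.0 is 10 degrees). A call has 1 to 5 rows; each row is the pose to reach, as a shift and turn from the pose commanded when the call began, along the tool's axes at that moment; what a row does not reach only later rows make up. A row lasts 1/8 s, in which the tool goes at most 62.5 mm and 10.7 degrees, less where a joint would pass 70% of its speed; a pose out of reach is approached as far as the arm can. A call with a gripper value outside its range is refused whole. "hand" is the opening, from 0 (shut) to 1 (fully open), set as the call begins (left out, the last holds). The fingers move at their own pace and stop on an object; the grip force is fixed at half the most. Time passes only in rows, so rows that repeat a pose let the fingers close. It gives the time, the measured TCP pose, the force and the opening at its end, in the units of the state.
- r.sense(): the state, without advancing time (a new reading comes with each control period).
- r.capture(name): name is "scene" or "top" or "wrist"; returns (picture, depth): 480x640x3 uint8, blue, green, red; 480x640 float32, m along the optical axis (not along the pixel's ray), 0 where there is no reading.
- r.get_calibration(name): a dict with "vfov" (degrees; the focal length in pixels is half the picture's height over the tangent of half this angle, whatever the lens; pixels are square), "cx", "cy" (the principal point, pixels), "rvec" (rotation vector, rad) and "tvec" (3), from world to camera coordinates, as OpenCV has them. Camera axes: x right, y down, z forward; pixel columns grow to the right and rows downward; lengths in m; the calibration is good to about 2 mm. A picture is of the moment at which its call begins: read the wrist's pose just before it. get_calibration takes no time and is no camera call; for the wrist camera it gives the pose at the moment of the call.
- r.finish_job(): hands the job in, once; it reports no verdict.
The state is a dict: "time_s": time; "joints": joint angles; "joint_velocities": joint speeds; "effort": joint torques, N m; "tcp_pos": TCP position; "ee_rot": TCP orientation; "wrist_force": force on the tool from outside, world axes, zero at the start; "moment": the same for the moment, N m; "gripper_width": opening from 0.0 (shut) to 1.0 (fully open).
Only numpy, scipy, OpenCV 4.12 (cv2) and the standard library are available. Lean on these libraries where they do the work, as an engineer would, in place of code of your own. Each camera call takes 0.05 s, during which the arm holds its last target.

## Working session

There is one attempt and no reset: what is moved stays moved. The work goes in short steps, Python scripts to look and compute and a tool call to move; the robot and the scene stay as the last step left them, time stands still between calls to the robot, and variables do not carry over. Pictures are saved under pics/ and viewed, and the job is handed in when it is done.

Besides the shell and the picture viewer there is one more tool, called after "Emit:" in YAML: its name, and indented under it one key for each argument. play_rows: Moves the arm, as the interface text tells. Its arguments: {"type":"object","properties":{"plan":{"type":"array","items":{"type":"array","items":{"type":"array","items":{"type":"number"}}}},"hand":{"type":"number"}},"required":["plan"]}

```bash
ls; mkdir -p pics
cat > h.py <<'E'
import numpy as np, cv2
from station import r
def cap(name,tag):
    c=r.get_calibration(name); p,d=r.capture(name)
    cv2.imwrite(f'pics/{tag}.png',p); np.savez(f'pics/{tag}.npz',p=p,d=d,**{k:np.array(c[k]) for k in('vfov','cx','cy','rvec','tvec')})
def load(tag): return np.load(f'pics/{tag}.npz')
def cam(z):
    f=240/np.tan(np.radians(float(z['vfov']))/2); R=cv2.Rodrigues(z['rvec'])[0]; return f,R,z['tvec'].ravel()
def ray(z,u,v):
    f,R,t=cam(z); d=np.array([(u-z['cx'])/f,(v-z['cy'])/f,1.]); return -R.T@t, R.T@d
def atz(z,u,v,h):
    o,d=ray(z,u,v); return o+d*(h-o[2])/d[2]
def dep(z,u,v):
    o,d=ray(z,u,v); return o+d*float(z['d'][int(round(v)),int(round(u))])
def proj(z,P):
    f,R,t=cam(z); q=R@np.asarray(P)+t; return f*q[0]/q[2]+float(z['cx']),f*q[1]/q[2]+float(z['cy'])
def cloud(z):
    f,R,t=cam(z); v,u=np.mgrid[:480,:640]; d=z['d']; q=np.stack([(u-z['cx'])/f*d,(v-z['cy'])/f*d,d],-1); return (q-t)@R
def crop(tag,u0,v0,u1,v1,out,s=None):
    p=cv2.imread(f'pics/{tag}.png')[v0:v1,u0:u1]; s=s or min(800/(u1-u0),600/(v1-v0)); cv2.imwrite(f'pics/{out}.png',cv2.resize(p,None,fx=s,fy=s,interpolation=cv2.INTER_CUBIC))
E
python3 - <<'E'
from h import *
for n in('scene','top','wrist'):cap(n,n+'0')
s=r.sense();print(s)
for n in('scene','top','wrist'):
    z=load(n+'0');print(n,z['vfov'],z['cx'],z['cy'],ray(z,320,240))
E
```

```text
pics
{'time_s': 0.15, 'joints': array([-5.18765235e+01,  2.20817327e+01,  4.00368772e-01, -1.85023356e-02,
       -6.84114274e+01, -1.48167975e+01]), 'joint_velocities': array([-0.03661986, -0.2001643 ,  0.3806788 ,  0.20142554,  0.11639415,
        0.07941827]), 'effort': array([-8.43358939e-04, -3.91052985e+01,  1.87586135e+01,  4.22244072e+00,
        1.23379187e-02, -1.25342835e-04]), 'tcp_pos': array([ 0.247125  , -0.57360015,  0.22172252]), 'ee_rot': array([[-7.63588652e-04, -3.95542589e-01,  9.18447319e-01],
       [ 1.45940360e-03,  9.18446167e-01,  3.95543307e-01],
       [-9.99998644e-01,  1.64241771e-03, -1.24058791e-04]]), 'wrist_force': array([-0.00398641, -0.66393268, -0.65892122]), 'moment': array([0.02669909, 0.02859084, 0.00947312]), 'gripper_width': 0.9959179095884104}
scene 48.51740971730431 311.269302650438 242.8127131922092 (array([1.11664438, 0.31519668, 0.73096396]), array([-0.6488222 , -0.44525071, -0.61731531]))
top 48.46338328056253 321.5833745772555 243.1870599593413 (array([ 0.38309439, -0.12564381,  1.06193863]), array([ 0.12780869,  0.01798223, -0.99165827]))
wrist 62.25601779560047 318.2154344647078 237.3086783428307 (array([ 0.18272891, -0.60191691,  0.38376721]), array([ 0.23870633,  0.11042566, -0.96482718]))
```

View pics/scene0.png

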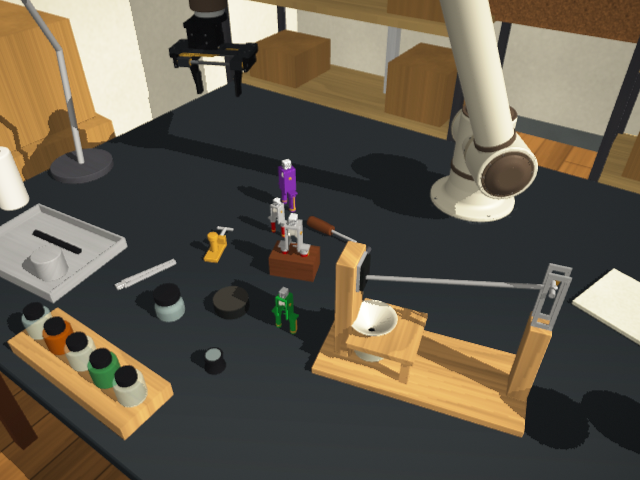

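View pics/top0.png

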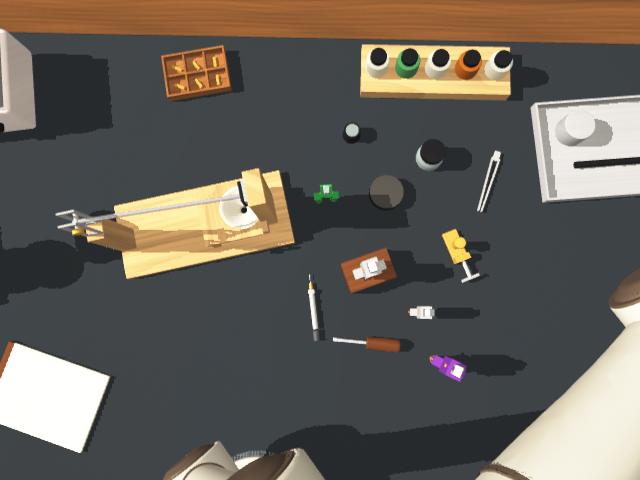

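View pics/wrist0.png

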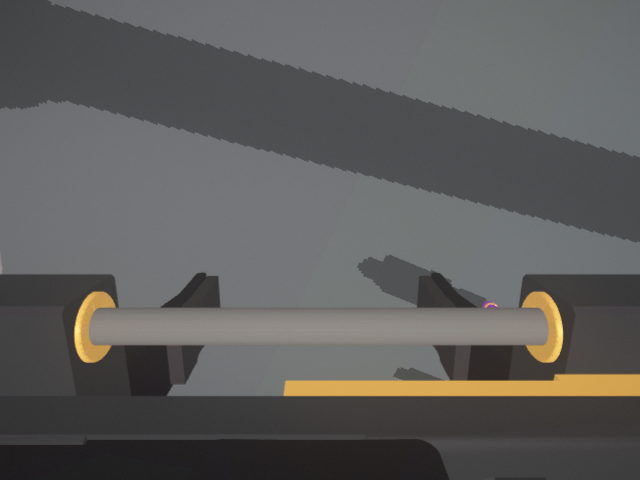

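Run:
```python
from h import *
crop('top0',320,230,480,390,'c1'); crop('scene0',240,140,360,290,'c2'); crop('top0',40,140,320,290,'c3'); crop('scene0',310,220,610,440,'c4')
z=load('top0')
for u,v in[(367,268),(374,264),(423,313),(453,370),(325,188),(384,190),(124,219),(198,208),(70,222)]: print(u,v,dep(z,u,v).round(4))
```

```text
367 268 [ 0.4567 -0.193   0.1195]
374 264 [ 0.4628 -0.204   0.135 ]
423 313 [ 0.3803 -0.2994  0.0783]
453 370 [ 0.2846 -0.3434  0.1224]
325 188 [ 0.6043 -0.1148  0.0976]
384 190 [ 0.6202 -0.2311  0.0231]
124 219 [0.5507 0.2866 0.0136]
198 208 [0.5644 0.1227 0.0798]
70 222 [0.5437 0.4007 0.0016]
```

View pics/c1.png

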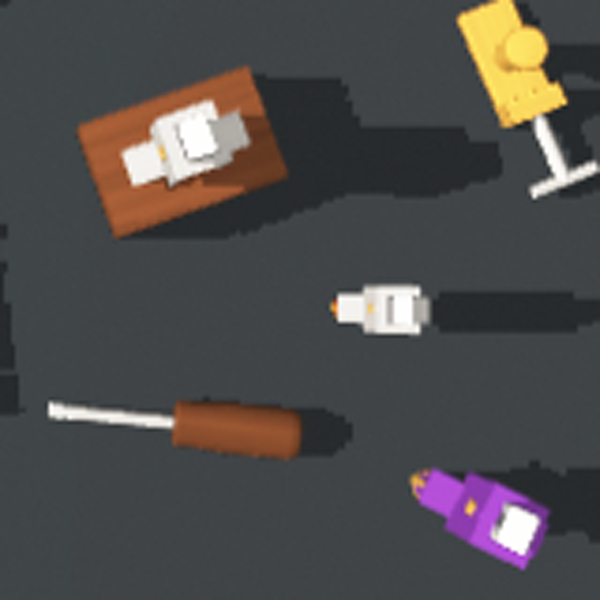

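View pics/c2.png

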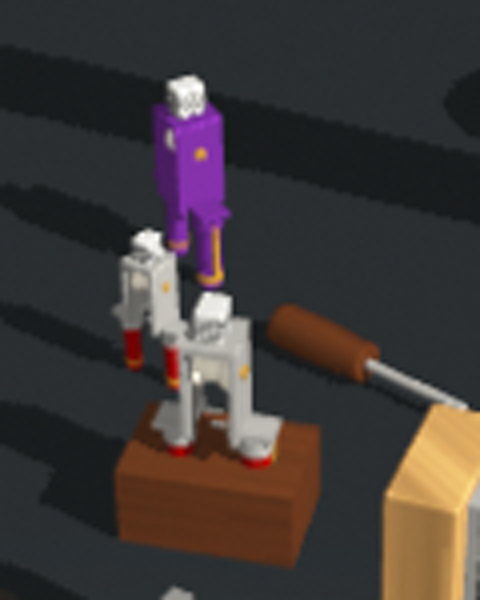

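View pics/c3.png

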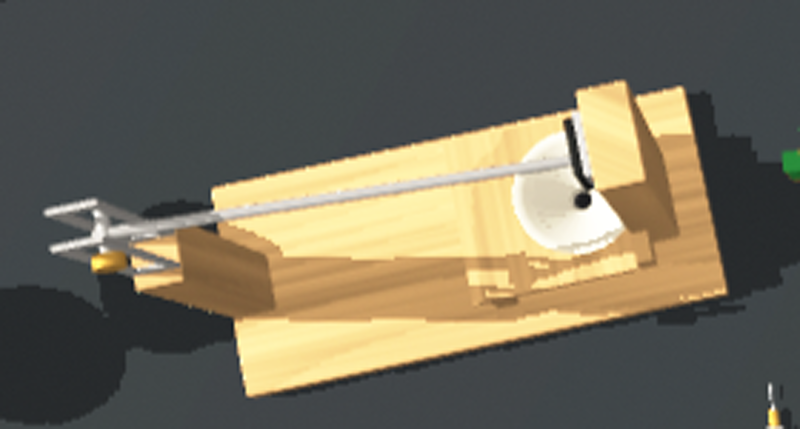

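View pics/c4.png

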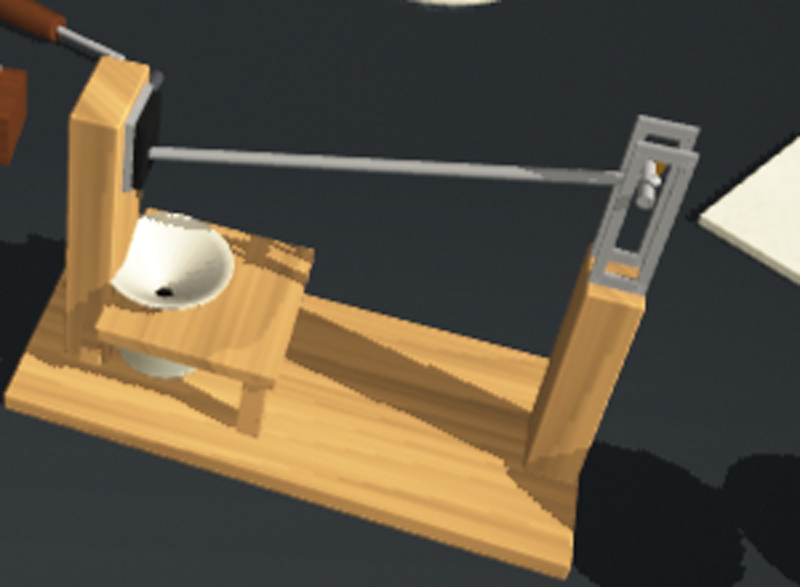

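```bash
cat > fit.py <<'E'
from h import *
z=load('top0')
def fitrect(cs,h):
    P=np.array([atz(z,u,v,h)[:2] for u,v in cs]); 
    print('corners',P.round(4).tolist(),'centre',P.mean(0).round(4)); 
    e=np.linalg.norm(np.roll(P,-1,0)-P,axis=1); print('sides',e.round(4)); return P
B=fitrect([(320+x/3.75,230+y/3.75) for x,y in[(248,67),(288,173),(117,237),(78,128)]],.045)
S=fitrect([(40+x/2.857,140+y/2.857) for x,y in[(212,188),(690,88),(727,293),(248,397)]],.015)
for P,i in((B,(0,3,1,2)),(S,(0,1,3,2))):
    d=(P[i[0]]-P[i[1]])+(P[i[2]]-P[i[3]]); print('long yaw',np.degrees(np.arctan2(d[1],d[0])))
C=cloud(z)
for nm,ctr,hr in(('lug',(.462,-.2),(.132,.14)),('block',(.462,-.2),(.043,.047)),):
    m=(np.hypot(C[...,0]-ctr[0],C[...,1]-ctr[1])<.07)&(C[...,2]>hr[0])&(C[...,2]<hr[1])
    p=C[m]; print(nm,m.sum(),p.mean(0).round(4)); rc=cv2.minAreaRect((p[:,:2]*1000).astype(np.float32)); print(rc)
E
python3 fit.py
```

```text
corners [[0.5022, -0.2344], [0.4485, -0.2553], [0.4139, -0.1692], [0.4687, -0.1482]] centre [ 0.4583 -0.2018]
sides [0.0576 0.0928 0.0587 0.0924]
corners [[0.5767, 0.3077], [0.6565, -0.0254], [0.5117, -0.0562], [0.431, 0.2719]] centre [0.544  0.1245]
sides [0.3425 0.1481 0.3379 0.15  ]
long yaw -68.41278882765761
long yaw 103.63793661293862
lug 85 [ 0.4584 -0.2006  0.1362]
((458.606201171875, -200.6080780029297), (17.681350708007812, 13.852553367614746), 20.844953536987305)
block 747 [ 0.4567 -0.1984  0.0452]
((458.7515869140625, -200.95632934570312), (59.980865478515625, 92.29096984863281), 21.05394172668457)
```

```bash
cat > fit2.py <<'E'
from h import *
from scipy.optimize import least_squares
for t in('top0','scene0'):
    z=load(t);C=cloud(z)
    th=np.radians(103.64);ux=np.array([np.cos(th),np.sin(th)]);uy=np.array([-ux[1],ux[0]])
    q=C[...,:2]-[.544,.1245]; sx=q@ux; sy=q@uy
    m=(abs(sx)<.185)&(abs(sy)<.09)&(abs(C[...,2]-.015)<.005)
    print(t,cv2.minAreaRect((C[m][:,:2]*1000).astype(np.float32)), np.median(C[m][:,2]))
    m=(sx>-.06)&(sx<.125)&(abs(sy)<.03)&(C[...,2]>.165)&(C[...,2]<.27)
    print('rod pts',m.sum())
    a,b,zz=sx[m],sy[m],C[m][:,2]
    k=np.polyfit(a,zz,1);print('z fit',k,'std',np.std(zz-np.polyval(k,a)),'fall',np.arctan(k[0]),'z at 60',np.polyval(k,.06),'at -105',np.polyval(k,-.105))
    k=np.polyfit(a,b,1);print('y fit',k,np.std(b-np.polyval(k,a)))
E
python3 fit2.py
```

```text
top0 ((544.7181396484375, 127.31318664550781), (151.19888305664062, 340.2281188964844), 13.77506160736084) 0.015184373979757556
rod pts 523
z fit [0.24207298 0.20326523] std 0.0018765772047596423 fall 0.23750413173013774 z at 60 0.2177896067058474 at -105 0.17784756575413924
y fit [ 0.0035605  -0.00072511] 0.0019787251836988298
scene0 ((543.7073364257812, 127.11185455322266), (154.51513671875, 340.36724853515625), 14.03624439239502) 0.01492442142989629
rod pts 656
z fit [0.2409123  0.20211562] std 0.0018764324980798963 fall 0.23640741168238802 z at 60 0.2165703540173739 at -105 0.17681982517056638
y fit [ 0.00415759 -0.00227591] 0.0017035278667835376
```

```bash
cat > mv.py <<'E'
from h import *
from scipy.spatial.transform import Rotation as Ro
def rel(pos,yawy):
    s=r.sense();R0=s['ee_rot'];p=s['tcp_pos'];a=np.radians(yawy)
    x=np.array([0,0,-1.]);y=np.array([np.cos(a),np.sin(a),0]);R=np.stack([x,y,np.cross(x,y)],1)
    print('t',s['time_s'],'p',p.round(4),'F',s['wrist_force'].round(2),'w',round(s['gripper_width'],3))
    print('shift cm',(R0.T@(np.array(pos)-p)*100).round(3),'turn',(Ro.from_matrix(R0.T@R).as_rotvec(degrees=True)/10).round(3))
E
python3 -c "
from mv import *
rel((.4586,-.2007,.17),111)"
```

```text
t 0.15 p [ 0.2471 -0.5736  0.2217] F [-0.   -0.66 -0.66] w 0.996
shift cm [ 5.211 25.876 34.173] turn [ 0.23  -0.001 -0.009]
```

Emit:
play_rows:
  plan:
    - [[0,3,4,0.05,0,0],[0,6,8,0.1,0,0],[0.5,9,12,0.15,0,0],[1,12,16,0.2,0,0],[1.5,15,20,0.23,0,0]]
  hand: 1

```text
time_s: 0.78
tcp_pos: [0.3721, -0.3555, 0.2073]
ee_rot: [[-0.0, -0.358, 0.934], [0.0, 0.934, 0.358], [-1.0, 0.0, -0.0]]
wrist_force: [0.2, -0.6, -0.0]
gripper_width: 0.998
```

```bash
python3 -c "
from mv import *
rel((.4586,-.2007,.17),111)"
```

```text
t 0.775 p [ 0.3721 -0.3555  0.2073] F [ 0.21 -0.57 -0.02] w 0.998
shift cm [ 3.727 11.358 13.621] turn [-0.001 -0.    -0.001]
```

Emit:
play_rows:
  plan:
    - [[1,3.6,4.7,0,0,0],[2.5,7.2,9.4,0,0,0],[3.7,9.8,12.8,0,0,0],[3.7,10.9,14.2,0,0,0],[3.7,10.9,14.2,0,0,0]]

```text
time_s: 1.4
tcp_pos: [0.4656, -0.2039, 0.1707]
ee_rot: [[-0.0, -0.36, 0.933], [-0.0, 0.933, 0.36], [-1.0, -0.0, -0.0]]
wrist_force: [-0.2, -0.0, -0.2]
gripper_width: 0.996
```

```bash
python3 -c "
from mv import *
cap('wrist','w1');cap('scene','s1')
crop('s1',150,80,450,300,'s1c')
rel((.4586,-.2007,.12),111)"
```

```text
t 1.5 p [ 0.4649 -0.205   0.1708] F [0.24 0.34 1.15] w 1.001
shift cm [ 5.083  0.628 -0.433] turn [-0.002  0.     0.001]
```

View pics/w1.png

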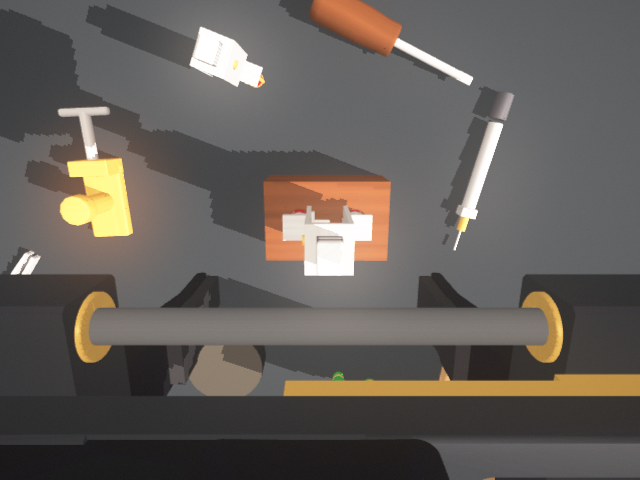

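View pics/s1c.png

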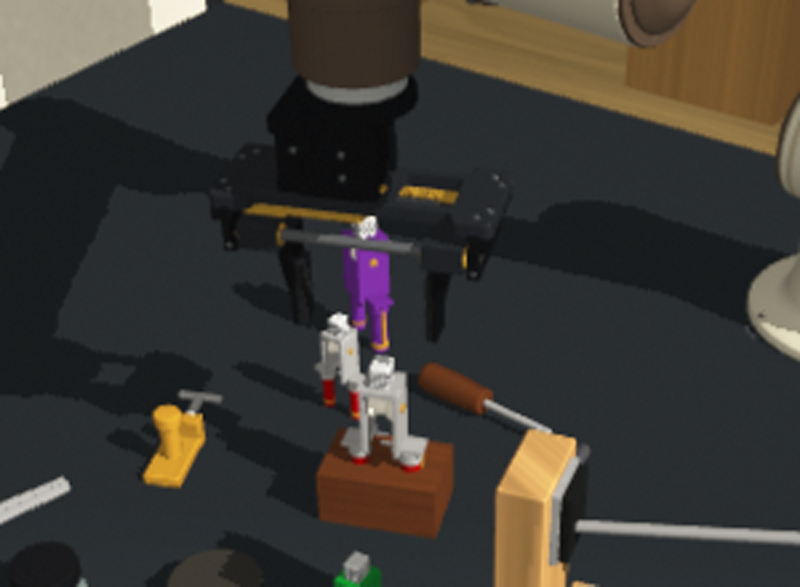

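```bash
python3 -c "
from mv import *
z=load('w1');C=cloud(z);c=(.4586,-.2007)
m=(np.hypot(C[...,0]-c[0],C[...,1]-c[1])<.04)&(C[...,2]>.131)&(C[...,2]<.14)
p=C[m];print(m.sum(),p.mean(0),cv2.minAreaRect((p[:,:2]*1000).astype(np.float32)))
m=(np.hypot(C[...,0]-c[0],C[...,1]-c[1])<.07)&(C[...,2]>.042)&(C[...,2]<.048)
p=C[m];print(m.sum(),p.mean(0),cv2.minAreaRect((p[:,:2]*1000).astype(np.float32)))
"
```

```text
936 [ 0.45696505 -0.20094278  0.13578238] ((457.6419982910156, -200.50169372558594), (18.62546730041504, 13.837753295898438), 21.024463653564453)
6508 [ 0.45224977 -0.20295829  0.04509013] ((457.8989562988281, -200.41616821289062), (60.41544723510742, 92.22211456298828), 20.95853614807129)
```

Emit:
play_rows:
  plan:
    - [[0,0.6,-0.5,0,0,0],[1,0.6,-0.5,0,0,0],[2.5,0.6,-0.5,0,0,0],[3.5,0.6,-0.5,0,0,0],[3.5,0.6,-0.5,0,0,0]]

```text
time_s: 2.12
tcp_pos: [0.4575, -0.2006, 0.1341]
ee_rot: [[-0.003, -0.358, 0.934], [0.0, 0.934, 0.358], [-1.0, 0.001, -0.003]]
wrist_force: [0.3, -0.5, -0.9]
gripper_width: 1.001
```

```bash
python3 -c "
from mv import *
rel((.458,-.2006,.1200),111)"
```

```text
t 2.125 p [ 0.4575 -0.2006  0.1341] F [ 0.26 -0.51 -0.91] w 1.001
shift cm [ 1.414 -0.022  0.048] turn [-0.    -0.016 -0.008]
```

Emit:
play_rows:
  plan:
    - [[0.7,0,0.05,0,0,0],[1.1,0,0.05,0,0,0],[1.3,0,0.05,0,0,0],[1.3,0,0.05,0,0,0]]

```text
time_s: 2.62
tcp_pos: [0.4588, -0.2004, 0.1225]
ee_rot: [[-0.0, -0.359, 0.934], [-0.0, 0.934, 0.359], [-1.0, 0.0, -0.0]]
wrist_force: [-0.5, 0.1, -0.1]
gripper_width: 0.997
```

```bash
python3 -c "
from mv import *
rel((.458,-.2006,.1200),111)"
```

```text
t 2.625 p [ 0.4588 -0.2004  0.1225] F [-0.47  0.09 -0.09] w 0.997
shift cm [ 0.25   0.01  -0.079] turn [ 0.001 -0.    -0.   ]
```

Emit:
play_rows:
  plan:
    - [[0.15,0,-0.05,0,0,0],[0.2,0,-0.05,0,0,0],[0.2,0,-0.05,0,0,0]]

```text
time_s: 3.0
tcp_pos: [0.4583, -0.2006, 0.1206]
ee_rot: [[0.0, -0.358, 0.934], [-0.0, 0.934, 0.358], [-1.0, -0.0, 0.0]]
wrist_force: [-0.1, -0.7, 0.3]
gripper_width: 1.001
```

Emit:
play_rows:
  plan:
    - [[0,0,0,0,0,0],[0,0,0,0,0,0],[0,0,0,0,0,0],[0,0,0,0,0,0],[0,0,0,0,0,0]]
  hand: 0

```text
time_s: 3.62
tcp_pos: [0.4583, -0.2006, 0.1206]
ee_rot: [[0.0, -0.359, 0.934], [-0.0, 0.934, 0.359], [-1.0, -0.0, 0.0]]
wrist_force: [-0.2, 1.0, -0.1]
gripper_width: 0.517
```

```bash
python3 -c "
from mv import *
cap('scene','s2');crop('s2',180,120,380,290,'s2c')
rel((.458,-.2006,.1200),111);print(r.sense()['moment'])"
```

```text
t 3.675 p [ 0.4583 -0.2006  0.1205] F [-0.09  0.15  0.05] w 0.47
shift cm [ 0.054  0.01  -0.03 ] turn [ 0.001  0.    -0.   ]
[0.01885719 0.01861514 0.00206304]
```

View pics/s2c.png

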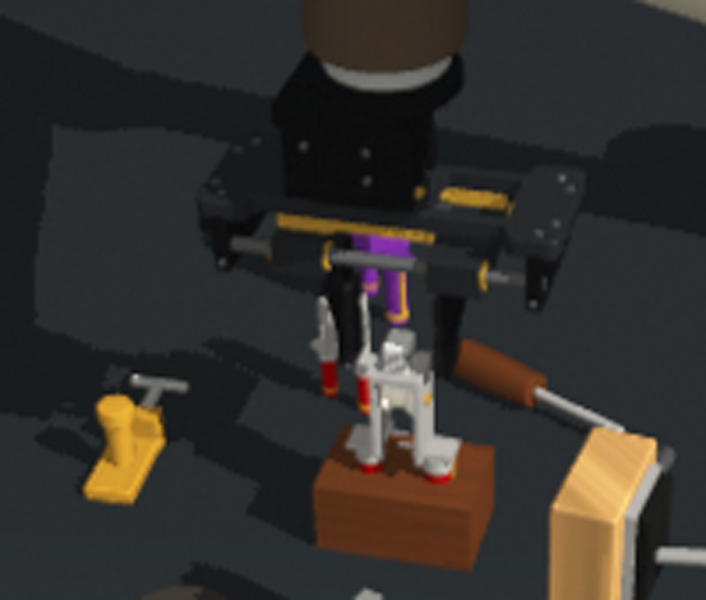

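Emit:
play_rows:
  plan:
    - [[0,0,0,0,0,0],[0,0,0,0,0,0],[0,0,0,0,0,0],[0,0,0,0,0,0],[0,0,0,0,0,0]]

```text
time_s: 4.3
tcp_pos: [0.4583, -0.2006, 0.1206]
ee_rot: [[-0.0, -0.359, 0.934], [0.0, 0.934, 0.359], [-1.0, 0.0, -0.0]]
wrist_force: [0.7, 0.5, -0.6]
gripper_width: 0.16
```

Emit:
play_rows:
  plan:
    - [[0,0,0,0,0,0],[0,0,0,0,0,0]]

```text
time_s: 4.55
tcp_pos: [0.4583, -0.2006, 0.1206]
ee_rot: [[-0.0, -0.358, 0.934], [0.0, 0.934, 0.358], [-1.0, 0.0, -0.0]]
wrist_force: [-0.1, 0.7, 0.4]
gripper_width: 0.161
```

Emit:
play_rows:
  plan:
    - [[-0.5,0,0,0,0,0],[-1.5,0,0,0,0,0],[-3,0,0,0,0,0],[-4.5,0,0,0,0,0],[-6,0,0,0,0,0]]

```text
time_s: 5.18
tcp_pos: [0.4584, -0.2006, 0.1818]
ee_rot: [[0.001, -0.358, 0.934], [-0.0, 0.934, 0.358], [-1.0, -0.0, 0.001]]
wrist_force: [-0.7, 0.4, -0.8]
gripper_width: 0.158
```

Emit:
play_rows:
  plan:
    - [[-2,0,0,0,0,0],[-4,0,0,0,0,0],[-6,0,0,0,0,0],[-8,0,0,0,0,0],[-10,0,0,0,0,0]]

```text
time_s: 5.8
tcp_pos: [0.4581, -0.2006, 0.2818]
ee_rot: [[0.0, -0.358, 0.934], [0.0, 0.934, 0.358], [-1.0, -0.0, 0.0]]
wrist_force: [-0.4, -0.3, -1.2]
gripper_width: 0.157
```

Emit:
play_rows:
  plan:
    - [[-3,0,0,0,0,0],[-6,0,0,0,0,0],[-8,0,0,0,0,0],[-9,0,0,0,0,0],[-9,0,0,0,0,0]]

```text
time_s: 6.42
tcp_pos: [0.4583, -0.2005, 0.371]
ee_rot: [[0.001, -0.358, 0.934], [0.0, 0.934, 0.358], [-1.0, -0.0, 0.001]]
wrist_force: [-0.5, -0.4, -1.6]
gripper_width: 0.161
```

```bash
python3 -c "
from mv import *
cap('scene','s3')
c=np.array([.5447,.1272]);a=np.radians(103.8);print(c+.075*np.array([np.cos(a),np.sin(a)]))
rel((.5268,.2000,.37),193.8);print(r.sense()['moment'])"
```

```text
[0.52680999 0.20003507]
t 6.475 p [ 0.458  -0.2004  0.3701] F [-0.47  0.   -1.27] w 0.158
shift cm [2.6000e-02 3.4913e+01 2.0775e+01] turn [-8.279e+00  1.000e-03 -6.000e-03]
[-0.02455558  0.00832013  0.0237366 ]
```

View pics/s3.png

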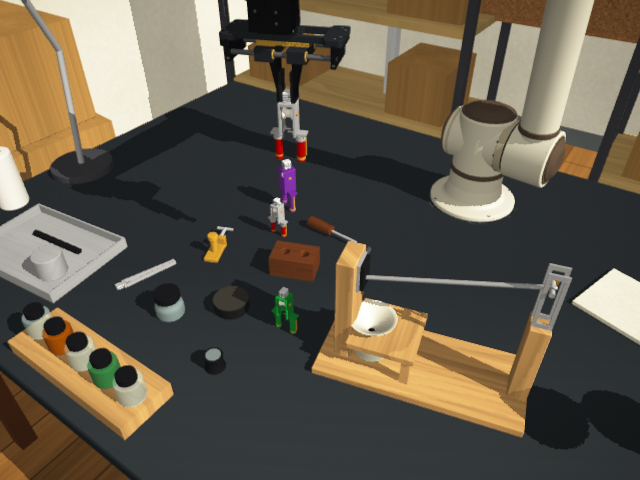

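Emit:
play_rows:
  plan:
    - [[-0.2,1.7,1,-0.4,0,0],[-0.4,4.2,2.5,-1,0,0],[-0.6,7.1,4.2,-1.7,0,0],[-0.8,10,6,-2.4,0,0],[-1,13,7.8,-3.1,0,0]]

```text
time_s: 7.1
tcp_pos: [0.4841, -0.0502, 0.3793]
ee_rot: [[-0.003, -0.79, 0.613], [-0.0, 0.613, 0.79], [-1.0, 0.002, -0.002]]
wrist_force: [0.3, -0.5, -1.4]
gripper_width: 0.157
```

```bash
python3 -c "
from mv import *
rel((.5268,.2000,.38),193.8);print(r.sense()['moment'])"
```

```text
t 7.1 p [ 0.4841 -0.0502  0.3793] F [ 0.32 -0.49 -1.38] w 0.157
shift cm [-0.082 11.955 22.392] turn [-5.158e+00 -4.000e-03 -1.400e-02]
[ 0.02913962 -0.02712208 -0.00733686]
```

Emit:
play_rows:
  plan:
    - [[0,1.6,3,-0.7,0,0],[0,3.2,6,-1.4,0,0],[0,4.8,9,-2.1,0,0],[0,6.4,12,-2.8,0,0],[0,8,15,-3.5,0,0]]

```text
time_s: 7.72
tcp_pos: [0.5134, 0.1172, 0.3792]
ee_rot: [[-0.003, -0.999, 0.048], [-0.001, 0.048, 0.999], [-1.0, 0.002, -0.001]]
wrist_force: [0.5, -0.1, -2.0]
gripper_width: 0.159
```

```bash
python3 -c "
from mv import *
rel((.5268,.2000,.38),193.8);print(r.sense()['moment'])"
```

```text
t 7.725 p [0.5134 0.1172 0.3792] F [ 0.53 -0.05 -2.  ] w 0.159
shift cm [-0.095 -0.937  8.336] turn [-1.656 -0.004 -0.015]
[-0.01507926 -0.01307704 -0.00396492]
```

Emit:
play_rows:
  plan:
    - [[0,-0.3,2.8,-0.6,0,0],[0,-0.6,5.4,-1.1,0,0],[0,-0.9,7.4,-1.5,0,0],[0,-0.9,8,-1.66,0,0],[0,-0.9,8,-1.66,0,0]]

```text
time_s: 8.35
tcp_pos: [0.5266, 0.1954, 0.3797]
ee_rot: [[-0.002, -0.972, -0.235], [-0.001, -0.235, 0.972], [-1.0, 0.002, -0.001]]
wrist_force: [-0.0, -0.1, -1.7]
gripper_width: 0.153
```

Emit:
play_rows:
  plan:
    - [[0,0,0,0,0,0],[0,0,0,0,0,0],[0,0,0,0,0,0]]

```text
time_s: 8.72
tcp_pos: [0.5269, 0.1951, 0.3808]
ee_rot: [[0.0, -0.972, -0.235], [0.0, -0.235, 0.972], [-1.0, -0.0, 0.0]]
wrist_force: [-0.2, -0.4, -1.6]
gripper_width: 0.154
```

```bash
python3 -c "
from mv import *
for n in('scene','top','wrist'):cap(n,n+'4')
rel((.5268,.2000,.38),193.8);print(r.sense()['moment'])
for i in range(1): print(r.sense()['wrist_force'])
crop('scene4',380,60,600,340,'s4c')
crop('top4',20,120,320,300,'t4c')
"
```

```text
t 8.875 p [0.527  0.1954 0.3807] F [ 0.42 -0.01 -1.75] w 0.155
shift cm [ 0.066 -0.093  0.451] turn [-0.021  0.     0.001]
[ 0.01138736  0.11399242 -0.0056605 ]
[ 0.4203108  -0.00708232 -1.75137754]
```

View pics/scene4.png

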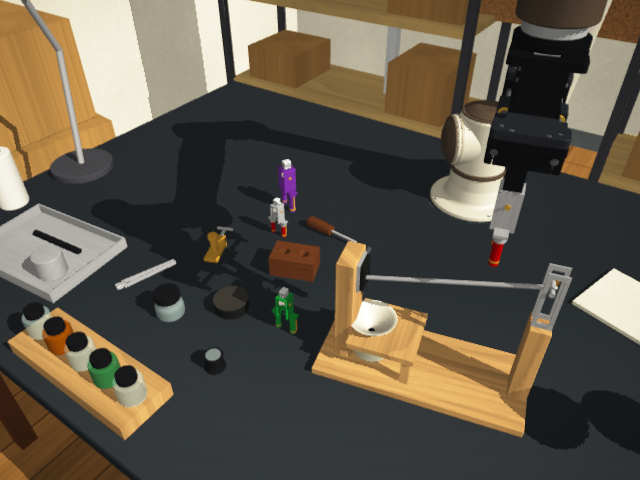

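View pics/t4c.png

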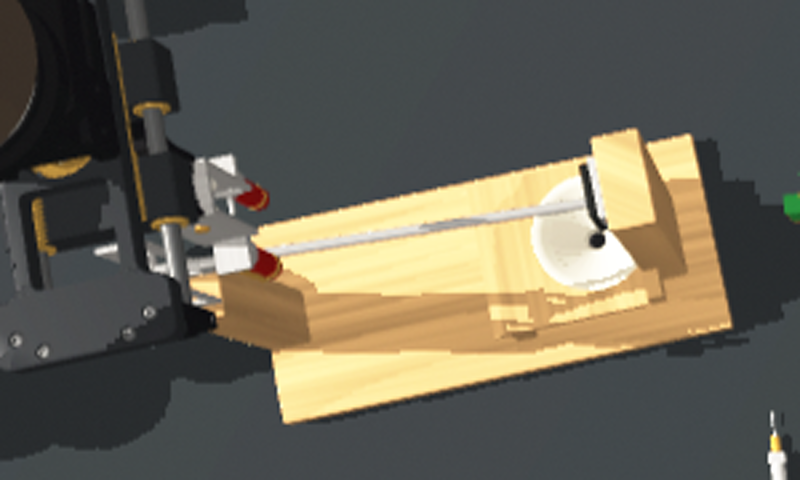

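View pics/wrist4.png

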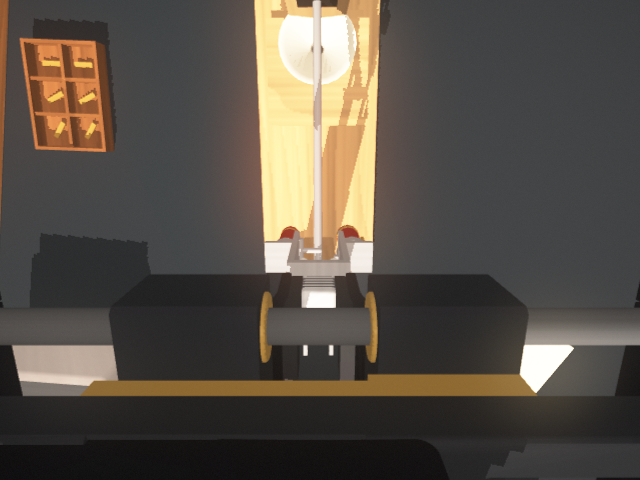

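```bash
python3 -c "
from mv import *
z=load('wrist4');C=cloud(z);s=r.sense();R=s['ee_rot'];p=s['tcp_pos']
L=(C-p)@R
m=(abs(L[...,1])<.015)&(C[...,2]>.165)&(C[...,2]<.25)&(L[...,2]>-.02)
m&=(C[...,2]-.18)>-.02
q=L[m];print(m.sum());W=C[m]
d=-q[:,2] 
for lo in np.arange(0,.2,.02):
    k=(q[:,2]>lo)&(q[:,2]<lo+.02); k2=(q[:,2]<-lo)&(q[:,2]>-lo-.02)
    for kk,sg in((k,'+'),(k2,'-')):
        if kk.sum()>5: print(sg,round(lo,2),kk.sum(),'y',q[kk,1].mean().round(4),q[kk,1].min().round(4),q[kk,1].max().round(4),'z',W[kk,2].max().round(4),np.median(W[kk,2]).round(4))
"
```

```text
488
+ 0.0 195 y -0.0002 -0.0032 0.0027 z 0.2277 0.2234
- 0.0 199 y -0.0002 -0.0031 0.0027 z 0.2224 0.2187
+ 0.02 94 y 0.0002 -0.0032 0.0035 z 0.2298 0.2271
```

Emit:
play_rows:
  plan:
    - [[1,0,0,0,0,0],[2.5,0,0,0,0,0],[4,0,0,0,0,0],[5.2,0,0,0,0,0],[5.6,0,0,0,0,0]]

```text
time_s: 9.5
tcp_pos: [0.5266, 0.1954, 0.3232]
ee_rot: [[-0.002, -0.972, -0.235], [-0.001, -0.235, 0.972], [-1.0, 0.002, -0.001]]
wrist_force: [0.4, 0.7, -1.0]
gripper_width: 0.155
```

Emit:
play_rows:
  plan:
    - [[0.8,0,0,0,0,0],[1.8,0,0,0,0,0],[2.7,0,0,0,0,0],[3.2,0,0,0,0,0],[3.2,0,0,0,0,0]]

```text
time_s: 10.12
tcp_pos: [0.5269, 0.1955, 0.2921]
ee_rot: [[-0.001, -0.972, -0.235], [-0.001, -0.235, 0.972], [-1.0, 0.001, -0.0]]
wrist_force: [-0.6, 0.1, -0.8]
gripper_width: 0.156
```

```bash
python3 -c "
from mv import *
for n in('scene','wrist'):cap(n,n+'5')
rel((.5268,.2000,.252),193.8);print(r.sense()['moment'])
crop('scene5',430,130,600,340,'s5c')
crop('wrist5',220,180,420,330,'w5c')
"
```

```text
t 10.225 p [0.5272 0.1957 0.2928] F [ 0.29  0.23 -1.05] w 0.158
shift cm [ 4.085 -0.064  0.43 ] turn [-0.019  0.     0.004]
[-0.03506775  0.12729919 -0.00681992]
```

View pics/s5c.png

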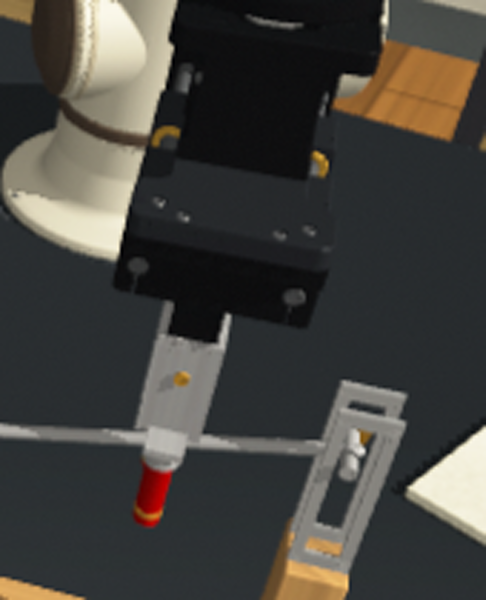

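View pics/w5c.png

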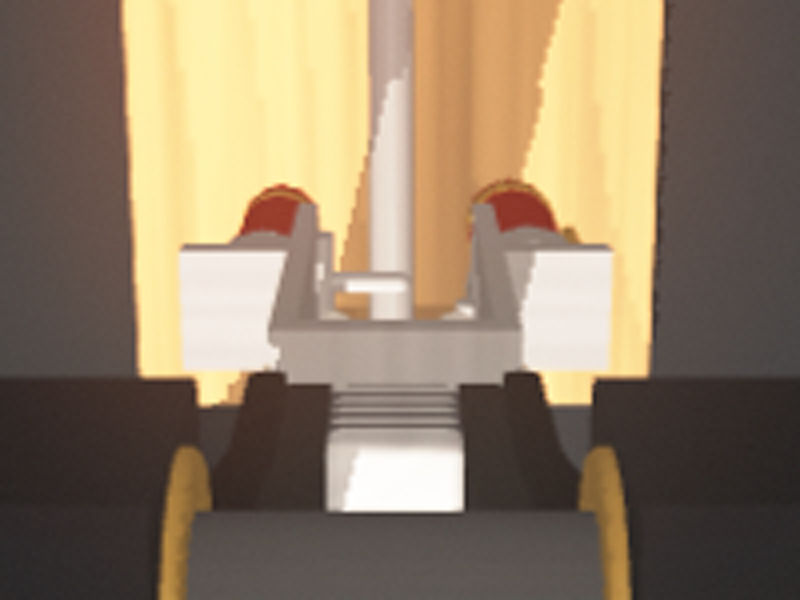

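Emit:
play_rows:
  plan:
    - [[0.4,0,0,0,0,0],[0.8,0,0,0,0,0],[1.1,0,0,0,0,0],[1.2,0,0,0,0,0]]

```text
time_s: 10.72
tcp_pos: [0.5269, 0.1955, 0.2802]
ee_rot: [[-0.0, -0.972, -0.235], [-0.0, -0.235, 0.972], [-1.0, 0.0, -0.0]]
wrist_force: [0.9, 0.3, -2.3]
gripper_width: 0.158
```

Emit:
play_rows:
  plan:
    - [[0.1,0,0,0,0,0],[0.2,0,0,0,0,0],[0.3,0,0,0,0,0]]

```text
time_s: 11.1
tcp_pos: [0.5272, 0.1956, 0.2781]
ee_rot: [[0.001, -0.972, -0.235], [0.0, -0.235, 0.972], [-1.0, -0.001, 0.0]]
wrist_force: [-0.3, 0.2, 0.3]
gripper_width: 0.16
```

Emit:
play_rows:
  plan:
    - [[0.1,0,0,0,0,0],[0.2,0,0,0,0,0],[0.3,0,0,0,0,0]]

```text
time_s: 11.48
tcp_pos: [0.5273, 0.1955, 0.2754]
ee_rot: [[0.001, -0.972, -0.235], [0.0, -0.235, 0.972], [-1.0, -0.001, -0.0]]
wrist_force: [-1.0, -0.1, 4.2]
gripper_width: 0.16
```

Emit:
play_rows:
  plan:
    - [[0.1,0,0,0,0,0],[0.2,0,0,0,0,0],[0.3,0,0,0,0,0],[0.4,0,0,0,0,0]]

```text
time_s: 11.98
tcp_pos: [0.5271, 0.1955, 0.2706]
ee_rot: [[0.0, -0.972, -0.235], [-0.0, -0.235, 0.972], [-1.0, -0.0, -0.0]]
wrist_force: [0.3, -0.2, 2.8]
gripper_width: 0.153
```

Emit:
play_rows:
  plan:
    - [[0.1,0,0,0,0,0],[0.2,0,0,0,0,0],[0.3,0,0,0,0,0],[0.4,0,0,0,0,0]]

```text
time_s: 12.48
tcp_pos: [0.5267, 0.1957, 0.2661]
ee_rot: [[-0.001, -0.972, -0.235], [-0.0, -0.235, 0.972], [-1.0, 0.001, 0.0]]
wrist_force: [-0.6, -0.6, 2.2]
gripper_width: 0.157
```

Emit:
play_rows:
  plan:
    - [[0.1,0,0,0,0,0],[0.2,0,0,0,0,0],[0.3,0,0,0,0,0]]

```text
time_s: 12.85
tcp_pos: [0.5276, 0.1961, 0.2632]
ee_rot: [[0.001, -0.972, -0.235], [0.001, -0.235, 0.972], [-1.0, -0.002, 0.001]]
wrist_force: [2.0, -0.0, -0.0]
gripper_width: 0.161
```

Emit:
play_rows:
  plan:
    - [[0.1,0,0,0,0,0],[0.2,0,0,0,0,0]]

```text
time_s: 13.1
tcp_pos: [0.5274, 0.1959, 0.2615]
ee_rot: [[0.001, -0.972, -0.235], [0.001, -0.235, 0.972], [-1.0, -0.001, 0.0]]
wrist_force: [3.1, 0.4, -1.2]
gripper_width: 0.16
```

Emit:
play_rows:
  plan:
    - [[0.1,0,0,0,0,0],[0.2,0,0,0,0,0]]

```text
time_s: 13.35
tcp_pos: [0.5261, 0.1953, 0.2589]
ee_rot: [[-0.003, -0.972, -0.235], [-0.001, -0.235, 0.972], [-1.0, 0.003, -0.0]]
wrist_force: [-0.4, 0.1, -1.4]
gripper_width: 0.156
```

Emit:
play_rows:
  plan:
    - [[0.1,0,0,0,0,0],[0.2,0,0,0,0,0]]

```text
time_s: 13.6
tcp_pos: [0.5264, 0.1953, 0.2571]
ee_rot: [[-0.002, -0.972, -0.235], [-0.001, -0.235, 0.972], [-1.0, 0.002, -0.0]]
wrist_force: [-0.2, -0.3, -1.2]
gripper_width: 0.157
```

Emit:
play_rows:
  plan:
    - [[0.05,0,0,0,0,0],[0.1,0,0,0,0,0],[0.15,0,0,0,0,0]]

```text
time_s: 13.98
tcp_pos: [0.5269, 0.1956, 0.256]
ee_rot: [[-0.0, -0.972, -0.235], [-0.0, -0.235, 0.972], [-1.0, 0.0, -0.0]]
wrist_force: [0.1, 0.4, -1.9]
gripper_width: 0.156
```

Emit:
play_rows:
  plan:
    - [[0.05,0,0,0,0,0],[0.1,0,0,0,0,0]]

```text
time_s: 14.22
tcp_pos: [0.527, 0.1956, 0.255]
ee_rot: [[-0.0, -0.972, -0.235], [0.0, -0.235, 0.972], [-1.0, 0.0, 0.0]]
wrist_force: [-0.2, 0.5, -0.9]
gripper_width: 0.159
```

Emit:
play_rows:
  plan:
    - [[0.05,0,0,0,0,0],[0.05,0,0,0,0,0]]

```text
time_s: 14.48
tcp_pos: [0.5269, 0.1956, 0.2545]
ee_rot: [[-0.0, -0.972, -0.235], [-0.0, -0.235, 0.972], [-1.0, 0.0, -0.0]]
wrist_force: [-0.1, -0.5, -1.3]
gripper_width: 0.153
```

Emit:
play_rows:
  plan:
    - [[0.05,0,0,0,0,0],[0.05,0,0,0,0,0]]

```text
time_s: 14.72
tcp_pos: [0.5269, 0.1956, 0.254]
ee_rot: [[-0.0, -0.972, -0.235], [-0.0, -0.235, 0.972], [-1.0, 0.0, 0.0]]
wrist_force: [0.4, -0.7, -0.7]
gripper_width: 0.161
```

Emit:
play_rows:
  plan:
    - [[0.05,0,0,0,0,0],[0.05,0,0,0,0,0]]

```text
time_s: 14.98
tcp_pos: [0.5269, 0.1956, 0.2535]
ee_rot: [[-0.0, -0.972, -0.235], [-0.0, -0.235, 0.972], [-1.0, 0.0, -0.0]]
wrist_force: [-0.3, -0.4, -1.0]
gripper_width: 0.159
```

Emit:
play_rows:
  plan:
    - [[0.03,0,0,0,0,0],[0.05,0,0,0,0,0]]

```text
time_s: 15.22
tcp_pos: [0.527, 0.1956, 0.253]
ee_rot: [[-0.0, -0.972, -0.235], [0.0, -0.235, 0.972], [-1.0, 0.0, 0.0]]
wrist_force: [-0.7, 0.4, -1.2]
gripper_width: 0.156
```

Emit:
play_rows:
  plan:
    - [[0.03,0,0,0,0,0],[0.05,0,0,0,0,0]]

```text
time_s: 15.48
tcp_pos: [0.527, 0.1956, 0.2525]
ee_rot: [[-0.0, -0.972, -0.235], [-0.0, -0.235, 0.972], [-1.0, 0.0, 0.0]]
wrist_force: [0.4, 0.4, -1.7]
gripper_width: 0.154
```

Emit:
play_rows:
  plan:
    - [[0.03,0,0,0,0,0],[0.03,0,0,0,0,0]]

```text
time_s: 15.72
tcp_pos: [0.527, 0.1956, 0.2523]
ee_rot: [[0.0, -0.972, -0.235], [-0.0, -0.235, 0.972], [-1.0, -0.0, -0.0]]
wrist_force: [-0.1, 0.8, -0.8]
gripper_width: 0.154
```

Emit:
play_rows:
  plan:
    - [[0.03,0,0,0,0,0],[0.05,0,0,0,0,0]]

```text
time_s: 15.98
tcp_pos: [0.5271, 0.1955, 0.252]
ee_rot: [[0.0, -0.972, -0.235], [-0.0, -0.235, 0.972], [-1.0, -0.0, -0.0]]
wrist_force: [-0.9, 0.6, -0.5]
gripper_width: 0.159
```

Emit:
play_rows:
  plan:
    - [[0.03,0,0,0,0,0],[0.05,0,0,0,0,0]]

```text
time_s: 16.23
tcp_pos: [0.5271, 0.1955, 0.2518]
ee_rot: [[0.001, -0.972, -0.235], [-0.0, -0.235, 0.972], [-1.0, -0.001, -0.0]]
wrist_force: [-0.9, -1.1, 2.5]
gripper_width: 0.161
```

Emit:
play_rows:
  plan:
    - [[0.03,0,0,0,0,0],[0.03,0,0,0,0,0]]

```text
time_s: 16.48
tcp_pos: [0.5272, 0.1954, 0.2517]
ee_rot: [[0.001, -0.972, -0.235], [-0.0, -0.235, 0.972], [-1.0, -0.001, -0.0]]
wrist_force: [-1.9, -1.3, 4.5]
gripper_width: 0.158
```

Emit:
play_rows:
  plan:
    - [[0.03,0,0,0,0,0],[0.06,0,0,0,0,0]]

```text
time_s: 16.73
tcp_pos: [0.5272, 0.1953, 0.2515]
ee_rot: [[0.001, -0.972, -0.236], [-0.0, -0.236, 0.972], [-1.0, -0.001, -0.001]]
wrist_force: [-2.2, -2.1, 6.4]
gripper_width: 0.159
```

Emit:
play_rows:
  plan:
    - [[0.03,0,0,0,0,0],[0.04,0,0,0,0,0]]

```text
time_s: 16.98
tcp_pos: [0.5273, 0.1952, 0.2514]
ee_rot: [[0.002, -0.972, -0.236], [-0.0, -0.236, 0.972], [-1.0, -0.001, -0.001]]
wrist_force: [-2.0, -2.2, 7.1]
gripper_width: 0.156
```

Emit:
play_rows:
  plan:
    - [[0.04,0.02,0,0,0,0],[0.08,0.04,0,0,0,0]]

```text
time_s: 17.23
tcp_pos: [0.5273, 0.1951, 0.2513]
ee_rot: [[0.003, -0.972, -0.236], [-0.0, -0.236, 0.972], [-1.0, -0.003, -0.001]]
wrist_force: [-2.3, -2.7, 9.4]
gripper_width: 0.16
```

Emit:
play_rows:
  plan:
    - [[0.03,0,0,0,0,0],[0.06,0,0,0,0,0]]

```text
time_s: 17.48
tcp_pos: [0.5273, 0.195, 0.2512]
ee_rot: [[0.003, -0.972, -0.236], [-0.0, -0.236, 0.972], [-1.0, -0.003, -0.001]]
wrist_force: [-2.3, -2.8, 11.8]
gripper_width: 0.156
```

Emit:
play_rows:
  plan:
    - [[0.03,0,0,0,0,0],[0.06,0,0,0,0,0],[0.06,0,0,0,0,0]]

```text
time_s: 17.85
tcp_pos: [0.5274, 0.1948, 0.251]
ee_rot: [[0.004, -0.972, -0.236], [-0.001, -0.236, 0.972], [-1.0, -0.003, -0.002]]
wrist_force: [-2.9, -2.9, 12.0]
gripper_width: 0.161
```

```bash
python3 -c "
from mv import *
for n in('scene','wrist'):cap(n,n+'6')
rel((.5268,.2000,.252),193.8);print(r.sense()['moment'])
crop('scene6',430,150,600,340,'s6c')
crop('wrist6',220,180,420,330,'w6c')
"
```

```text
t 17.95 p [0.5274 0.1948 0.2511] F [-2.9  -3.49 11.73] w 0.152
shift cm [-0.094 -0.063  0.519] turn [-0.015 -0.008  0.02 ]
[-1.05492516  1.1189288  -0.01045039]
```

View pics/s6c.png

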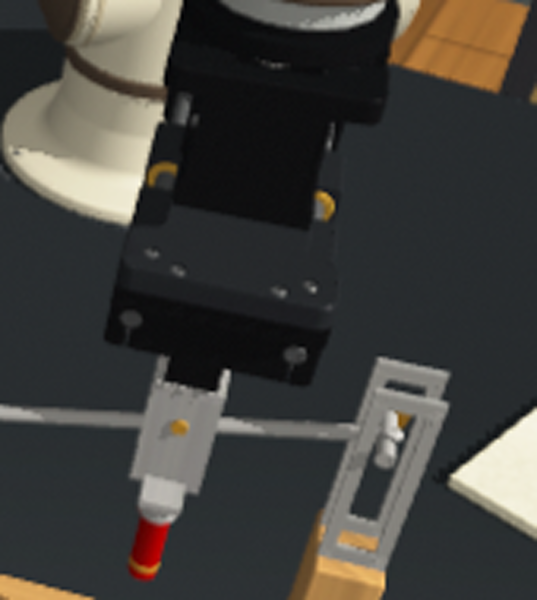

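View pics/w6c.png

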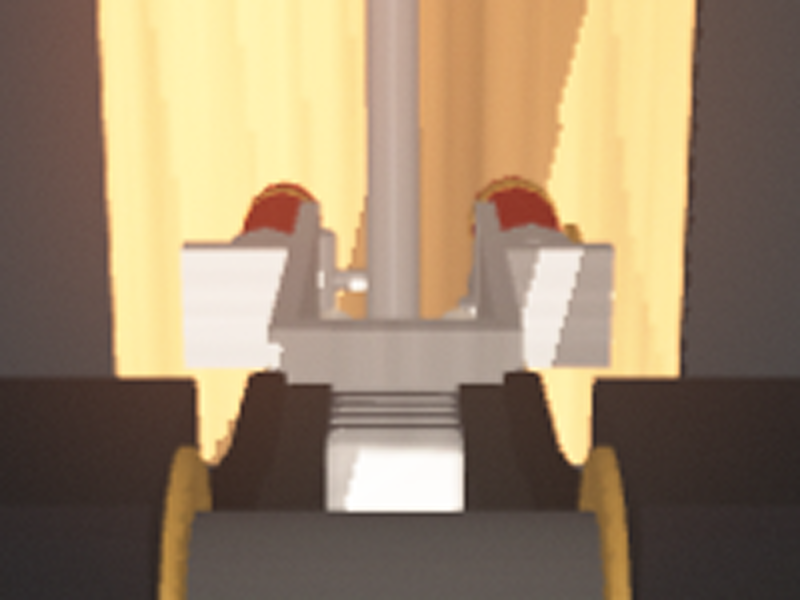

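Emit:
play_rows:
  plan:
    - [[0.03,0,0,0,0,0],[0.06,0,0,0,0,0],[0.06,0,0,0,0,0]]

```text
time_s: 18.32
tcp_pos: [0.5275, 0.1947, 0.2509]
ee_rot: [[0.004, -0.972, -0.236], [-0.001, -0.236, 0.972], [-1.0, -0.004, -0.002]]
wrist_force: [-2.7, -3.3, 14.6]
gripper_width: 0.158
```

Emit:
play_rows:
  plan:
    - [[-0.12,0,0,0,0,0],[-0.24,-0.02,0,0,0,0],[-0.34,-0.04,0,0,0,0],[-0.38,-0.04,0,0,0,0],[-0.38,-0.04,0,0,0,0]]

```text
time_s: 18.95
tcp_pos: [0.5271, 0.1954, 0.2515]
ee_rot: [[0.001, -0.972, -0.235], [-0.0, -0.235, 0.972], [-1.0, -0.0, -0.0]]
wrist_force: [-1.1, -2.4, 5.5]
gripper_width: 0.16
```

Emit:
play_rows:
  plan:
    - [[-0.05,0,0,0,0,0],[-0.1,0,0,0,0,0],[-0.1,0,0,0,0,0]]

```text
time_s: 19.32
tcp_pos: [0.527, 0.1958, 0.2518]
ee_rot: [[-0.0, -0.972, -0.235], [0.0, -0.235, 0.972], [-1.0, 0.0, 0.0]]
wrist_force: [-1.1, -1.5, 3.2]
gripper_width: 0.161
```

Emit:
play_rows:
  plan:
    - [[-0.05,0,0,0,0,0],[-0.05,0,0,0,0,0]]

```text
time_s: 19.58
tcp_pos: [0.5269, 0.1959, 0.2521]
ee_rot: [[-0.001, -0.972, -0.235], [0.0, -0.235, 0.972], [-1.0, 0.0, 0.001]]
wrist_force: [0.8, 0.2, 0.6]
gripper_width: 0.157
```

Emit:
play_rows:
  plan:
    - [[0,0,0,0,0,0],[0,0,0,0,0,0],[0,0,0,0,0,0]]
  hand: 1

```text
time_s: 19.95
tcp_pos: [0.5269, 0.1957, 0.2525]
ee_rot: [[-0.0, -0.972, -0.235], [0.0, -0.235, 0.972], [-1.0, 0.0, 0.0]]
wrist_force: [0.3, 0.3, -0.7]
gripper_width: 0.417
```

```bash
python3 -c "
from mv import *
cap('scene','s7')
rel((.5268,.2000,.38),193.8)
"
```

```text
t 20.0 p [0.5269 0.1956 0.2526] F [ 0.43  0.   -0.5 ] w 0.457
shift cm [-12.744  -0.091   0.427] turn [-0.019  0.001 -0.001]
```

View pics/s7.png

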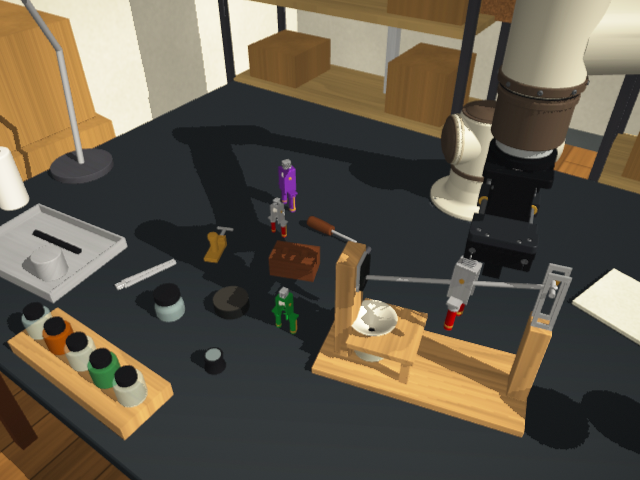

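Emit:
play_rows:
  plan:
    - [[0,0,0,0,0,0],[0,0,0,0,0,0],[0,0,0,0,0,0],[0,0,0,0,0,0],[0,0,0,0,0,0]]

```text
time_s: 20.62
tcp_pos: [0.527, 0.1956, 0.2527]
ee_rot: [[0.0, -0.972, -0.235], [-0.0, -0.235, 0.972], [-1.0, -0.0, -0.0]]
wrist_force: [0.5, 0.3, 0.5]
gripper_width: 0.978
```

```bash
python3 -c "
from mv import *
cap('scene','s8')
"
```

```text
(no output)
```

View pics/s8.png

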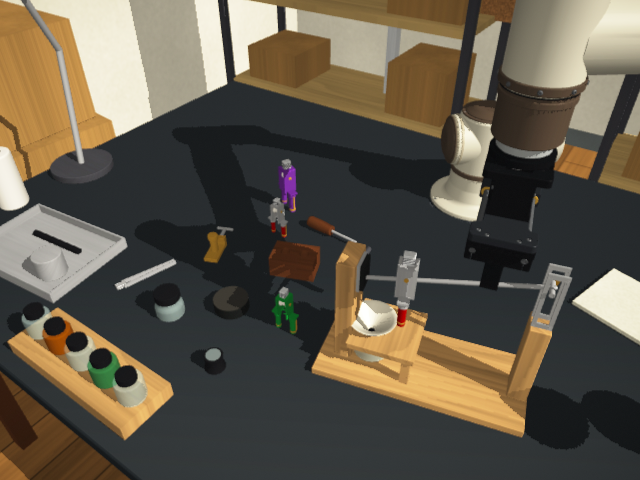

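It is rolling down (lug near (408,260)) and the jaws are clear, so I retreat straight up and let it settle.

Emit:
play_rows:
  plan:
    - [[-1,0,0,0,0,0],[-3,0,0,0,0,0],[-5,0,0,0,0,0],[-8,0,0,0,0,0],[-11,0,0,0,0,0]]

```text
time_s: 21.3
tcp_pos: [0.527, 0.1955, 0.3644]
ee_rot: [[0.001, -0.972, -0.235], [0.0, -0.235, 0.972], [-1.0, -0.001, 0.0]]
wrist_force: [0.5, -0.2, 0.9]
gripper_width: 0.999
```

Emit:
play_rows:
  plan:
    - [[-1,0,0,0,0,0],[-1,0,0,0,0,0],[-1,0,0,0,0,0],[-1,0,0,0,0,0],[-1,0,0,0,0,0]]

```text
time_s: 21.92
tcp_pos: [0.5268, 0.1955, 0.372]
ee_rot: [[-0.001, -0.972, -0.235], [-0.001, -0.235, 0.972], [-1.0, 0.001, -0.0]]
wrist_force: [0.5, -0.1, 0.5]
gripper_width: 0.998
```

Emit:
play_rows:
  plan:
    - [[0,0,0,0,0,0],[0,0,0,0,0,0],[0,0,0,0,0,0],[0,0,0,0,0,0],[0,0,0,0,0,0]]

```text
time_s: 22.55
tcp_pos: [0.527, 0.1956, 0.3727]
ee_rot: [[0.0, -0.972, -0.235], [0.0, -0.235, 0.972], [-1.0, -0.0, 0.0]]
wrist_force: [0.2, -0.5, -0.1]
gripper_width: 1.005
```

Emit:
play_rows:
  plan:
    - [[0,0,0,0,0,0],[0,0,0,0,0,0],[0,0,0,0,0,0],[0,0,0,0,0,0],[0,0,0,0,0,0]]

```text
time_s: 23.18
tcp_pos: [0.527, 0.1956, 0.3726]
ee_rot: [[-0.0, -0.972, -0.235], [-0.0, -0.235, 0.972], [-1.0, 0.0, -0.0]]
wrist_force: [-0.4, 0.3, 0.2]
gripper_width: 0.998
```

```bash
cat > chk.py <<'E'
from mv import *
import sys
n=sys.argv[1]
for c in('scene','top'):cap(c,c+n)
c=np.array([.5447,.1272]);a=np.radians(103.8);ux=np.array([np.cos(a),np.sin(a)]);uy=np.array([-ux[1],ux[0]])
for cc in('top','scene'):
    C=cloud(load(cc+n));q=C[...,:2]-c;sx=q@ux;sy=q@uy
    m=(abs(sx+.08)<.06)&(abs(sy)<.03)&(C[...,2]>.222)&(C[...,2]<.235)
    print(cc,m.sum(),'sx',np.median(sx[m]).round(4),'sy',np.median(sy[m]).round(4),'z',np.median(C[m][:,2]).round(4))
crop('scene'+n,300,220,480,380,'sc'+n);crop('top'+n,160,140,320,290,'tc'+n)
E
python3 chk.py 9
```

```text
top 114 sx -0.0901 sy -0.0047 z 0.2285
scene 114 sx -0.0885 sy -0.0077 z 0.2277
```

View pics/sc9.png

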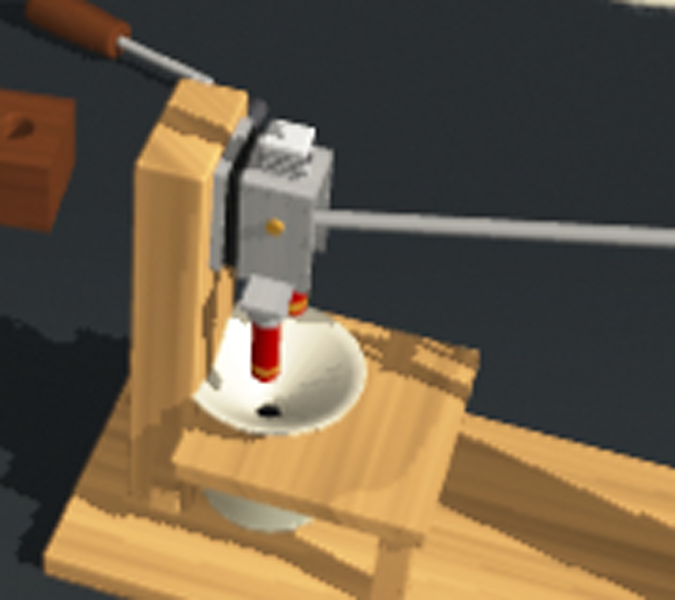

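View pics/top9.png

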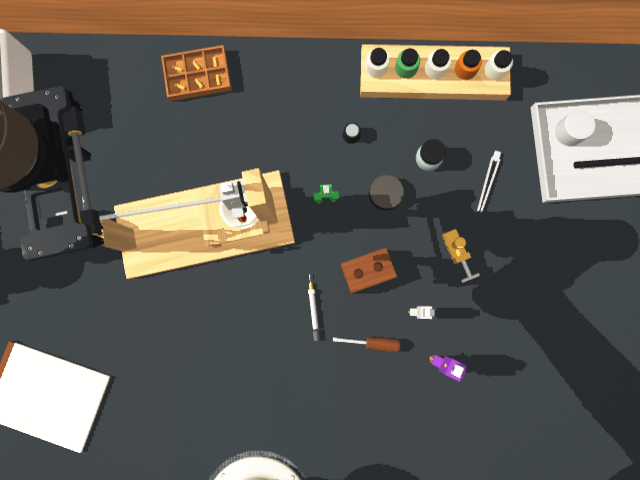

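Emit:
play_rows:
  plan:
    - [[0,0,0,0,0,0],[0,0,0,0,0,0],[0,0,0,0,0,0],[0,0,0,0,0,0],[0,0,0,0,0,0]]

```text
time_s: 23.9
tcp_pos: [0.527, 0.1956, 0.3726]
ee_rot: [[-0.0, -0.972, -0.235], [-0.0, -0.235, 0.972], [-1.0, 0.0, -0.0]]
wrist_force: [0.4, -0.1, -0.1]
gripper_width: 1.002
```

Emit:
play_rows:
  plan:
    - [[0,0,0,0,0,0],[0,0,0,0,0,0],[0,0,0,0,0,0],[0,0,0,0,0,0],[0,0,0,0,0,0]]

```text
time_s: 24.52
tcp_pos: [0.527, 0.1956, 0.3727]
ee_rot: [[0.0, -0.972, -0.235], [0.0, -0.235, 0.972], [-1.0, -0.0, 0.0]]
wrist_force: [-0.8, 0.1, 0.5]
gripper_width: 0.999
```

```bash
python3 chk.py 10;python3 -c "
from h import *
crop('top10',200,160,300,235,'tcc')"
```

```text
top 112 sx -0.0903 sy -0.0048 z 0.2284
scene 113 sx -0.0886 sy -0.0084 z 0.2276
```

View pics/tcc.png

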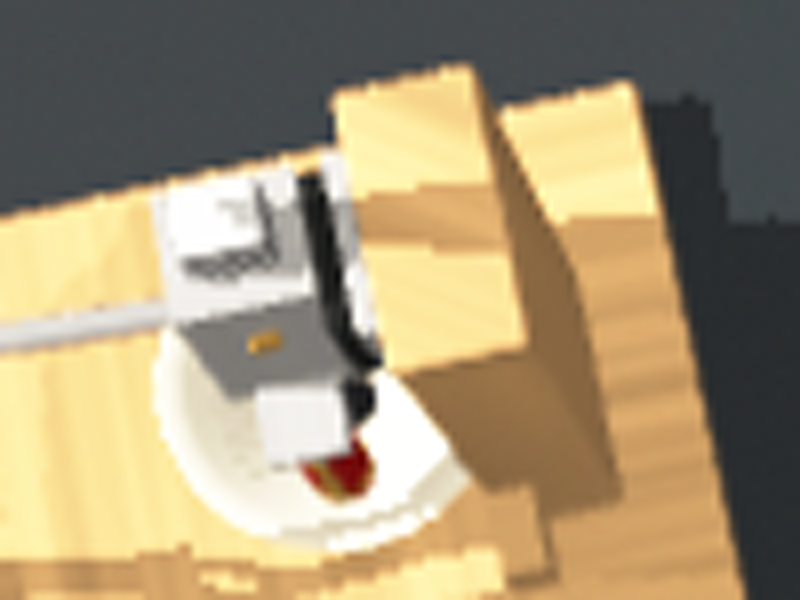

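View pics/sc10.png

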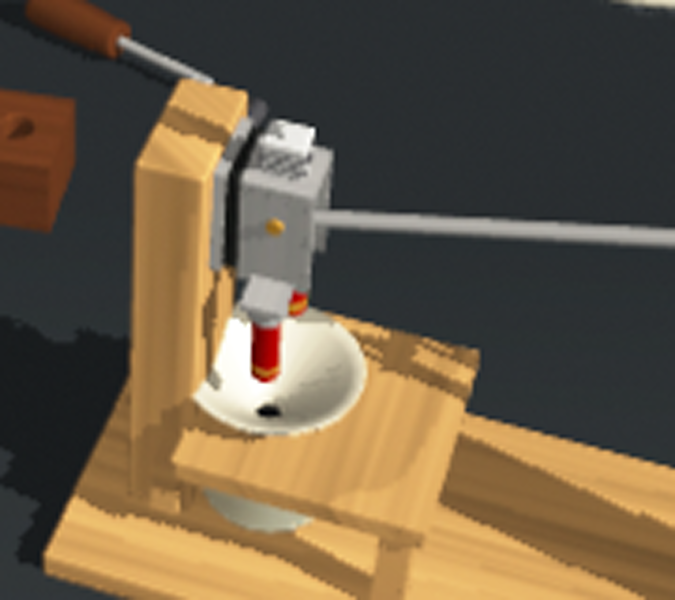

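```bash
python3 -c "
from mv import *
c=np.array([.5447,.1272]);a=np.radians(103.8);ux=np.array([np.cos(a),np.sin(a)]);uy=np.array([-ux[1],ux[0]])
for cc in('top10','scene10'):
    C=cloud(load(cc));q=C[...,:2]-c;sx=q@ux;sy=q@uy
    for h0,h1 in((.224,.235),(.206,.214)):
        m=(sx>-.104)&(sx<-.06)&(abs(sy)<.03)&(C[...,2]>h0)&(C[...,2]<h1)
        p=np.stack([sx[m],sy[m],C[m][:,2]],1)
        A=np.c_[p[:,:2],np.ones(len(p))];k=np.linalg.lstsq(A,p[:,2],rcond=None)[0]
        print(cc,h0,m.sum(),p.min(0).round(4),p.max(0).round(4),p.mean(0).round(4),'slope xy',k[:2].round(3))
"
```

```text
top10 0.224 105 [-0.0991 -0.0128  0.224 ] [-0.0805  0.0018  0.2323] [-0.0898 -0.0053  0.2284] slope xy [ 0.015 -0.017]
top10 0.206 171 [-0.1038 -0.0192  0.2062] [-0.0745  0.0101  0.2139] [-0.0901 -0.0003  0.2108] slope xy [-0.009  0.064]
scene10 0.224 105 [-0.0982 -0.0134  0.2241] [-0.0796  0.0008  0.2305] [-0.0886 -0.0071  0.2274] slope xy [-0.016  0.18 ]
scene10 0.206 194 [-0.1039 -0.0201  0.206 ] [-0.0742  0.0106  0.214 ] [-0.0872 -0.0092  0.2098] slope xy [-0.009  0.079]
```

```bash
python3 -c "
from mv import *
c=np.array([.5447,.1272]);a=np.radians(103.8);ux=np.array([np.cos(a),np.sin(a)]);uy=np.array([-ux[1],ux[0]])
def f(cc,sxr,syr,zr):
    C=cloud(load(cc));q=C[...,:2]-c;sx=q@ux;sy=q@uy;z=C[...,2]
    m=(sx>sxr[0])&(sx<sxr[1])&(sy>syr[0])&(sy<syr[1])&(z>zr[0])&(z<zr[1])
    print(cc,m.sum())
    for lo in np.arange(zr[0],zr[1],.006):
        k=m&(z>=lo)&(z<lo+.006)
        if k.sum()>3: print('  z',lo.round(3),k.sum(),'sy med',np.median(sy[k]).round(4),np.std(sy[k]).round(4),'sx',np.median(sx[k]).round(4))
f('scene10',(-.1,-.08),(-.035,0),(.10,.215))
f('top10',(-.1,-.08),(0,.035),(.10,.215))
# control: stop post side
f('scene10',(-.135,-.118),(-.05,0),(.12,.21))
"
```

```text
scene10 655
  z 0.1 15 sy med -0.0172 0.0021 sx -0.0868
  z 0.106 19 sy med -0.0193 0.0019 sx -0.0884
  z 0.112 21 sy med -0.0182 0.002 sx -0.0869
  z 0.118 18 sy med -0.0199 0.0019 sx -0.0884
  z 0.124 20 sy med -0.0205 0.0012 sx -0.0879
  z 0.13 17 sy med -0.0211 0.0017 sx -0.0873
  z 0.136 14 sy med -0.0228 0.0025 sx -0.0874
  z 0.142 14 sy med -0.0249 0.0025 sx -0.0879
  z 0.148 59 sy med -0.0258 0.0053 sx -0.0893
  z 0.154 94 sy med -0.0153 0.0055 sx -0.0892
  z 0.16 39 sy med -0.0128 0.0009 sx -0.0904
  z 0.166 26 sy med -0.0132 0.001 sx -0.0882
  z 0.172 37 sy med -0.0141 0.0008 sx -0.0905
  z 0.178 31 sy med -0.015 0.001 sx -0.0905
  z 0.184 29 sy med -0.0159 0.0012 sx -0.0888
  z 0.19 40 sy med -0.0158 0.0011 sx -0.0899
  z 0.196 35 sy med -0.0164 0.001 sx -0.09
  z 0.202 40 sy med -0.017 0.0024 sx -0.0907
  z 0.208 80 sy med -0.012 0.0034 sx -0.089
  z 0.214 7 sy med -0.0113 0.0008 sx -0.0875
top10 348
  z 0.112 11 sy med 0.0299 0.0017 sx -0.0937
  z 0.118 10 sy med 0.0298 0.0042 sx -0.0933
  z 0.124 9 sy med 0.0298 0.0035 sx -0.0937
  z 0.13 8 sy med 0.029 0.0014 sx -0.091
[... 520 characters left out ...]
7 sx -0.09
scene10 446
  z 0.12 23 sy med -0.0288 0.0009 sx -0.126
  z 0.126 28 sy med -0.0287 0.0007 sx -0.1262
  z 0.132 32 sy med -0.0284 0.001 sx -0.1269
  z 0.138 30 sy med -0.0286 0.001 sx -0.1263
  z 0.144 28 sy med -0.0289 0.0009 sx -0.1266
  z 0.15 29 sy med -0.0288 0.0008 sx -0.1253
  z 0.156 29 sy med -0.0285 0.001 sx -0.1267
  z 0.162 28 sy med -0.0286 0.001 sx -0.1255
  z 0.168 29 sy med -0.029 0.0011 sx -0.1263
  z 0.174 35 sy med -0.0287 0.0011 sx -0.1262
  z 0.18 23 sy med -0.029 0.0008 sx -0.1278
  z 0.186 35 sy med -0.0288 0.001 sx -0.1257
  z 0.192 31 sy med -0.0287 0.0009 sx -0.1278
  z 0.198 35 sy med -0.0286 0.001 sx -0.1255
  z 0.204 31 sy med -0.0286 0.0009 sx -0.1265
```

```bash
python3 -c "
from mv import *
c=np.array([.5447,.1272]);a=np.radians(103.8);ux=np.array([np.cos(a),np.sin(a)]);uy=np.array([-ux[1],ux[0]])
# x position of hanger found from plate pts
for cc,gx in(('scene5',.07),('scene6',.07),('s7',None),('s8',None),('scene9',-.09),('scene10',-.09)):
    C=cloud(load(cc));q=C[...,:2]-c;sx=q@ux;sy=q@uy;z=C[...,2]
    if gx is None:
        m=(abs(sx)<.1)&(sy>-.03)&(sy<-.012)&(z>.12)&(z<.23)
        gx=np.median(sx[m])
    zr=.179+(gx+.105)*.2415+(.041 if cc=='scene5' else 0)
    m=(abs(sx-gx)<.011)&(sy>-.022)&(sy<-.006)&(z>zr-.018)&(z<zr+.022)
    k=np.polyfit(z[m],sy[m],1);print(cc,gx.round(3) if gx else 0,m.sum(),'slope',k[0].round(3),'sy at rod',np.polyval(k,zr).round(4),np.std(sy[m]-np.polyval(k,z[m])).round(4))
"
```

```text
Traceback (most recent call last):
AttributeError: 'float' object has no attribute 'round'
```

```bash
cat > tilt.py <<'E'
from mv import *
import sys
c=np.array([.5447,.1272]);a=np.radians(103.8);ux=np.array([np.cos(a),np.sin(a)]);uy=np.array([-ux[1],ux[0]])
def tilt(cc,gx):
    C=cloud(load(cc));q=C[...,:2]-c;sx=q@ux;sy=q@uy;z=C[...,2]
    if gx is None:
        m=(abs(sx)<.1)&(sy>-.03)&(sy<-.012)&(z>.12)&(z<.23)
        gx=np.median(sx[m])
    zr=.179+(gx+.105)*.2415+(.041 if cc=='scene5' else 0)
    m=(abs(sx-gx)<.011)&(sy>-.022)&(sy<-.006)&(z>zr-.018)&(z<zr+.022)
    k=np.polyfit(z[m],sy[m],1);print(cc,round(float(gx),3),m.sum(),'slope',k[0].round(3),'sy at rod',np.polyval(k,zr).round(4),np.std(sy[m]-np.polyval(k,z[m])).round(4))
if __name__=='__main__':
  for cc,gx in(('scene5',.07),('scene6',.07),('s7',None),('s8',None),('scene9',-.09),('scene10',-.09)): tilt(cc,gx)
E
python3 tilt.py
```

```text
scene5 0.07 412 slope -0.011 sy at rod -0.012 0.0011
scene6 0.07 374 slope -0.005 sy at rod -0.0123 0.0011
s7 0.035 356 slope 0.054 sy at rod -0.01 0.0017
s8 -0.042 310 slope 0.001 sy at rod -0.0127 0.0014
scene9 -0.09 253 slope -0.115 sy at rod -0.0149 0.001
scene10 -0.09 253 slope -0.101 sy at rod -0.0149 0.001
```

Emit:
play_rows:
  plan:
    - [[0,0,0,0,0,0],[0,0,0,0,0,0],[0,0,0,0,0,0],[0,0,0,0,0,0],[0,0,0,0,0,0]]

```text
time_s: 25.25
tcp_pos: [0.527, 0.1956, 0.3726]
ee_rot: [[-0.0, -0.972, -0.235], [-0.0, -0.235, 0.972], [-1.0, 0.0, 0.0]]
wrist_force: [-0.3, 0.0, 0.1]
gripper_width: 1.0
```

Emit:
play_rows:
  plan:
    - [[0,0,0,0,0,0],[0,0,0,0,0,0],[0,0,0,0,0,0],[0,0,0,0,0,0],[0,0,0,0,0,0]]

```text
time_s: 25.88
tcp_pos: [0.5269, 0.1956, 0.3726]
ee_rot: [[-0.0, -0.972, -0.235], [-0.0, -0.235, 0.972], [-1.0, 0.0, -0.0]]
wrist_force: [0.1, 0.2, -0.7]
gripper_width: 0.994
```

Emit:
play_rows:
  plan:
    - [[0,0,0,0,0,0],[0,0,0,0,0,0],[0,0,0,0,0,0],[0,0,0,0,0,0],[0,0,0,0,0,0]]

```text
time_s: 26.5
tcp_pos: [0.5269, 0.1956, 0.3726]
ee_rot: [[-0.0, -0.972, -0.235], [-0.0, -0.235, 0.972], [-1.0, 0.0, -0.0]]
wrist_force: [0.6, 0.4, 0.1]
gripper_width: 1.003
```

Emit:
play_rows:
  plan:
    - [[0,0,0,0,0,0],[0,0,0,0,0,0],[0,0,0,0,0,0],[0,0,0,0,0,0],[0,0,0,0,0,0]]

```text
time_s: 27.12
tcp_pos: [0.527, 0.1956, 0.3727]
ee_rot: [[0.0, -0.972, -0.235], [0.0, -0.235, 0.972], [-1.0, -0.0, 0.0]]
wrist_force: [-0.1, 1.1, -1.1]
gripper_width: 1.0
```

Emit:
play_rows:
  plan:
    - [[0,0,0,0,0,0],[0,0,0,0,0,0],[0,0,0,0,0,0],[0,0,0,0,0,0],[0,0,0,0,0,0]]

```text
time_s: 27.75
tcp_pos: [0.527, 0.1956, 0.3727]
ee_rot: [[0.0, -0.972, -0.235], [-0.0, -0.235, 0.972], [-1.0, -0.0, -0.0]]
wrist_force: [-0.3, -0.1, 0.6]
gripper_width: 0.997
```

```bash
python3 chk.py 11; python3 -c "
from tilt import *
tilt('scene11',-.09);print(r.sense()['time_s'])"
```

```text
top 113 sx -0.0903 sy -0.0049 z 0.2279
scene 113 sx -0.0888 sy -0.0081 z 0.2279
scene11 -0.09 254 slope -0.1 sy at rod -0.015 0.0011
27.85
```

```bash
python3 -c "
from h import *
a=load('top0')['d'];z=load('top11');b=z['d'];C=cloud(z);C0=cloud(load('top0'))
m=(abs(a-b)>.006)&(a>0)&(b>0)
m=cv2.morphologyEx(m.astype(np.uint8),cv2.MORPH_OPEN,np.ones((2,2)))
n,l,st,ce=cv2.connectedComponentsWithStats(m)
for i in range(1,n):
    if st[i,4]>8: print(st[i],ce[i].round())
r.finish_job()
"
```

```text
[    0    87   105   175 11996] [ 48. 170.]
[220 182  28  42 639] [233. 201.]
[354 258  33  23 453] [370. 269.]
[  477   270   163   210 14183] [588. 416.]
[ 164  443  162   37 3606] [243. 467.]
the job is handed in; nothing more can be done
```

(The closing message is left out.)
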